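# Refit a nozzle in a biscuit depositor's nozzle bar

### The arm

A 7-joint arm with a two-finger parallel gripper is mounted at the origin on the work surface. World frame = base frame: x ahead of the robot, y to its left, z up, the work surface at z = 0. Lengths are in m, angles in rad, forces in N, time in s.
With the tool pointing down it reaches from about 0.4 to 0.85 m from the base axis. Payload 6.9 kg.
Tool frame: the origin (TCP) lies midway between the tips of the shut fingers; the grasp point (between the pads) lies behind it (ctrl.pinch_z is the z of the grasp point in the tool frame, in m); z points along the fingers, y is the direction in which the jaws open and shut (so a half turn about z gives the same grasp; the last joint's range is limited). The gripper opens to 85 mm and grips with 20 to 120 N. Pads are 22 mm wide; open, the fingers measure 114 mm over their backs; the gripper's body (76 mm by 85 mm) begins 54 mm behind the grasp point. The pads swing forward as they close: fully open they stand 13 mm farther back than shut.
Start: joints at [-1.018, 0.507, -0.238, 1.5, 0.126, 1.149, -0.155], TCP at [0.27, 0.564, 0.231] pointing down, gripper open.
Joint ranges: [-3.08, 3.08], [-0.24, 2.05], [-1.43, 1.35], [0, 2.5], [-1.52, 4.66], [0.17, 1.96], [-2.89, 2.89]. Speed limits (rad/s): [2.39, 2.39, 3.14, 3.14, 3.14, 3.14, 3.14].

### API

Orientations are given as a unit quaternion [w, x, y, z].
In Python, from station import ctrl, get_state, vision, ticket, models gives the robot as it stands. Calls block until the motion is done:
- ctrl.movep(position, orientation): joint-space move of the TCP to a pose.
- ctrl.movel(position, frame=None, max_speed=0.15): straight line of the TCP; frame=None keeps the orientation; max_speed is the mean speed in m/s.
- ctrl.set_joints(angles): joint-space move.
- ctrl.ungrasp() and ctrl.close_gripper(force=None): open the fingers fully, or close them until they stop; force is the grip in N (None keeps the last).
- ctrl.pause(seconds).
- ctrl.ik(position, orientation): joint angles nearest the present ones, or None.
- get_state(): the state.
- vision.grab_frame(name): name is "scene" or "top" or "wrist"; returns (picture, depth): 420x560x3 uint8, blue, green, red; 420x560 float32, m along the optical axis (not along the pixel's ray), 0 where there is no reading.
- vision.camera_info(name): a dict with "mtx" (3x3 intrinsics, pixels), "dist_coeffs" ([k1, k2, p1, p2, k3] as OpenCV has them; the pictures are not rectified), "R" (3x3) and "t" (3): a world point X has camera coordinates R X + t; the wrist camera has in their place "hand_eye" (4x4, takes a point from camera to tool coordinates, whose origin is the TCP and whose axes are the flange's). Camera axes: x right, y down, z forward; pixel columns grow to the right and rows downward; lengths in m; the calibration is good to about 2 mm. A picture is of the moment at which its call begins: read the wrist's pose just before it. camera_info takes no time and is no camera call.
A pose or a line that the arm cannot do raises ctrl.Unreachable and nothing moves.
- ticket.close_job(): hands the job in, once; it reports no verdict.
Trained networks look in the newest picture that a camera, given by its name, has taken for a name from the list of things; names that differ only in an ending like _2 or _b are one class to them, and where a whole thing is asked for, a point or a joint stands for the part that bears it (a point fixed in the world has none). Each returns a list of dicts, best first, with "p" (0 to 1); they miss things now and then, are a little off and sometimes report something else, mostly with a low value. They report only what shows in the picture. A call takes as long as a camera call. They do not tell look-alikes from the thing itself.
- models.recognise(camera, target): "point" ([column, row] in pixels, amid what is visible of it).
- models.masks_of(camera, target): "mask" (420x560 bool, what is visible of it) and "point" ([column, row] in pixels, amid what is visible of it).
The state is a dict: "time": time; "qpos": joint angles; "qd": joint speeds; "tau": joint torques, N m; "tcp_pos": TCP position; "eef_rot": TCP orientation; "contact_force": force on the tool from outside, world axes, zero at the start; "wrist_torque": the same for the moment, N m; "width": finger opening in m.
Only numpy, scipy, OpenCV 4.12 (cv2) and the standard library are available. Lean on these libraries where they do the work, as an engineer would, in place of code of your own. Each camera call takes 0.05 s, during which the arm holds its last target. There are 200 camera calls.

### The job

Fit the loose brass nozzle back into the biscuit depositor's nozzle bar: nudge it gently along the white carrier plate, without picking it up, until it drops flat into the empty seat, then swing the red clip beside that seat fully shut over its flange. Ease off as soon as you feel the nozzle or the clip come up against its stop - push neither of them hard - and leave the jar, mould and scraper where they are.

Things in the scene. Friction and masses are not known exactly. Their poses are not given: they have to be found in the camera images.
- bar: Nozzle bar of a biscuit depositor lying underside up: aluminium channel 150 mm wide (x), 440 mm long (y), fixed. Origin at the centre of its underside; x across, y along, z up. In it is clamped a white carrier plate 130 x 340 mm, flat top 36 mm above the bench, centred across but not along. A second seat, 100 mm to +y of the empty one, holds a clipped nozzle.
- seat_middle (a point): Point on the bar's centre line at plate-top height, half-way along: where the EMPTY seat would be with the carrier set to the middle. The carrier is set by hand and not measured: the seat's centre lies on the centre line up to 30 mm to -y or +y of here. The seat is a round pocket, 61 mm across, 6 mm deep, in the plate's top; its floor is flat.
- track_start (a point): Point on the centre line, 130 mm to -y of seat_middle, at plate-top height, on the loading side. Two straight steel lips, 59 mm apart and 5 mm high, run along the whole plate and guide the flange; ends open. Two black clamp knobs, 30 mm wide, 16 mm high, stand on the plate 50 mm to -x of the centre line, 125 mm to -y and 130 mm to +y of the empty seat.
- nozzle_center (a point): The loose brass nozzle, on the plate between the lips, 110-130 mm to -y of seat_middle. Point on its axis half-way up its 40 mm: 56 mm above the bench, 50 mm when seated. Flange 56 mm wide, 12 mm high (6 proud when seated), then a cone 28 to 18 mm wide. 0.2-0.35 kg; slides at 0.5-2 N. Its nose dips about 12 mm short, may catch at 4 N; nudge on until it drops flat and the far wall stops it.
- clip (a joint): Angle of the empty seat's red clip about an upright pivot 44 mm to +x of the seat's centre, rad: 0 shut, at its stop; 1.2-1.6 at the start, growing clockwise from above. Shut, its 24 mm arm lies over a seated flange, its tail to +x; at 1.57 the tail points to -y. Tail pin: 40 mm from the pivot, 10 mm wide, 44-65 mm above the bench; 2 N there swings it; stays put.
- mould_center (a point): Brown paper baking mould, round, 112 mm across, 45 mm high, standing on the bench on the +x side of the bar; its centre half-way up: leave it.
- scraper_center (a point): Bench scraper lying flat on the +x side of the bar, steel blade with a blue handle, 95 by 120 mm, 18 mm high; point 9 mm above the bench: leave it.
- jar_center (a point): Clear jar with an orange lid, 56 mm across, 75 mm high, standing on the -x side of the bar; its centre half-way up: leave it.
Things that resemble listed ones, but are neither listed nor needed, are in the scene too. Leave any purple or turquoise look-alike of the part that bears nozzle_center alone.

How it is judged:
By the outcome, as a careful person would: the job done as asked, in the order asked, and still so for the second after the job is handed in, with the robot touching nothing.
It also fails if it takes over 64 s, if anything falls off the work surface, if the arm or the gripper's body presses on something with over 40 N, if the wrist force passes 120 N, or if a joint passes its speed limit or range.

## Working session

There is one attempt and no reset: what is moved stays moved. The work goes in short steps, each a Python script; the robot and the scene stay as the last script left them, time stands still between calls to the robot, and variables do not carry over. Pictures are saved under pics/ and viewed, about 8 in all and at most 12, crops included, and the job is handed in when it is done.

```bash
ls; mkdir -p pics; cat > h.py <<'E'
import numpy as np, cv2
from station import ctrl, get_state, vision, ticket, models
from scipy.spatial.transform import Rotation as Ro
def world(name,px,z=None,depth=None,st=None):
    c=vision.camera_info(name); K=np.array(c["mtx"]); 
    n=cv2.undistortPoints(np.array([[px]],float),K,np.array(c["dist_coeffs"]))[0,0]
    r=np.array([n[0],n[1],1.])
    if name=="wrist":
        H=np.array(c["hand_eye"]); q=st["eef_rot"]; R=Ro.from_quat([q[1],q[2],q[3],q[0]]).as_matrix()
        o=R@H[:3,3]+np.array(st["tcp_pos"]); d=R@H[:3,:3]@r
    else:
        R=np.array(c["R"]); o=-R.T@np.array(c["t"]); d=R.T@r
    s=depth if z is None else (z-o[2])/d[2]
    return o+s*d
E
python3 - <<'E'
from h import *
s=get_state(); print(s)
for n in ("top","scene"):
    im,d=vision.grab_frame(n); cv2.imwrite(f"pics/{n}.png",im); np.save(f"pics/{n}_d.npy",d)
    for t in ("bar","nozzle_center","clip","jar_center","mould_center","scraper_center"):
        for r in models.recognise(n,t)[:4]:
            p=r["point"]; c,w=map(int,p); dd=d[w,c]
            print(n,t,round(r["p"],2),np.round(p,0),np.round(world(n,p,depth=dd),3))
print(ctrl.pinch_z, vision.camera_info("wrist")["hand_eye"])
E
```

```text
pics
{'time': 0.0, 'qpos': array([-1.01848422,  0.50830165, -0.23748858,  1.50112693,  0.12569341,
        1.14884517, -0.15483124]), 'qd': array([ 3.60388726e-04, -5.83057117e-04, -1.67159623e-03,  1.88072502e-04,
       -7.64666113e-06, -1.14234378e-03,  6.28063071e-04]), 'tau': array([ 8.84481069e-04, -6.20588565e+01, -2.18599208e+00, -2.49654883e+01,
        1.27573186e-02,  1.23335174e-02, -3.32127286e-06]), 'tcp_pos': array([0.26993426, 0.56316976, 0.23045289]), 'eef_rot': array([-1.68230422e-04,  2.21576106e-01,  9.75142713e-01, -8.30881629e-04]), 'contact_force': array([-0.05354942, -0.46445883,  0.69701931]), 'wrist_torque': array([ 0.04338154, -0.0471432 ,  0.022344  ]), 'width': 0.08516928679858321}
top bar 0.85 [216. 196.] [0.59  0.151 0.021]
top nozzle_center 0.97 [332. 226.] [ 0.522 -0.103  0.074]
top nozzle_center 0.92 [408. 207.] [ 0.567 -0.281  0.032]
top nozzle_center 0.91 [351. 305.] [ 0.35  -0.148  0.043]
top nozzle_center 0.79 [392. 298.] [ 0.364 -0.241  0.031]
top clip 0.42 [298. 194.] [ 0.591 -0.031  0.055]
top jar_center 0.86 [216. 256.] [0.458 0.142 0.074]
to
[... 253 characters left out ...]
] [ 0.36  -0.146  0.017]
scene nozzle_center 0.59 [280. 152.] [ 0.363 -0.237  0.01 ]
scene nozzle_center 0.55 [197. 168.] [ 0.588 -0.283  0.022]
scene clip 0.57 [260. 207.] [ 0.6   -0.024  0.049]
scene jar_center 0.68 [374. 225.] [0.476 0.169 0.054]
scene mould_center 0.89 [230. 303.] [0.78  0.118 0.   ]
scene scraper_center 0.7 [184. 211.] [ 0.695 -0.169  0.004]
scene scraper_center 0.31 [229. 303.] [0.782 0.118 0.001]
-0.0187 [[-7.59849416e-04 -9.45138679e-01 -3.26668488e-01  8.44738681e-02]
 [ 9.99999469e-01 -9.45742025e-04  4.10227372e-04  6.73933433e-04]
 [-6.96665874e-04 -3.26668002e-01  9.45138895e-01 -1.43305038e-01]
 [ 0.00000000e+00  0.00000000e+00  0.00000000e+00  1.00000000e+00]]
```

```bash
python3 - <<'E'
import cv2
a=cv2.imread("pics/top.png"); cv2.imwrite("pics/top_c.png",cv2.resize(a[80:340,140:430],None,fx=2.7,fy=2.3 and 2.3,interpolation=cv2.INTER_CUBIC) if 0 else cv2.resize(a[90:330,150:430],None,fx=2.5,fy=2.5,interpolation=cv2.INTER_CUBIC))
E
```

```text
(no output)
```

View pics/top_c.png

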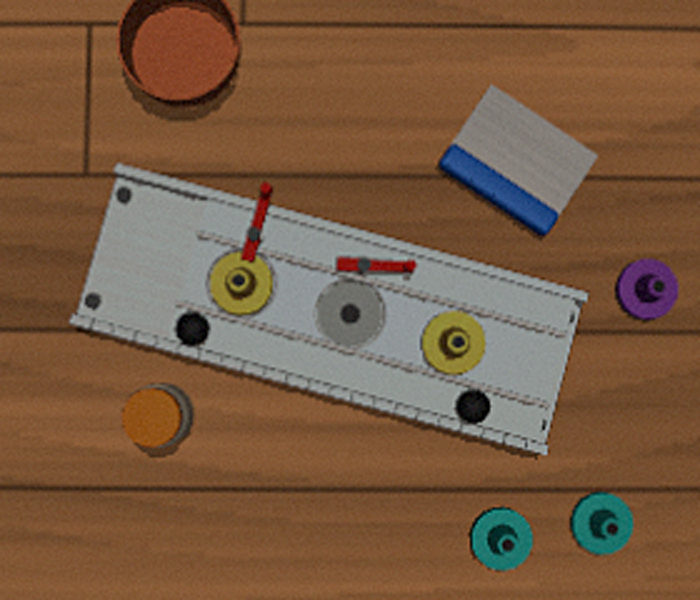

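The top view shows the loose brass nozzle at full-image pixel (331,227), the empty seat at (290,216) and the clipped nozzle at (246,203). The clip pivot is at (296,196) with its tail pin at (314,197). Bar +y points left and up in the image.

```bash
python3 - <<'E'
from h import *
o=np.array([150,90.])
P=lambda c,z: world("top",o+np.array(c)/2.5,z=z)
noz=P((453,342),.048); seat=P((349,314),.036); s2=P((240,283),.042); piv=P((364,265),.05); pin=P((409,267),.065)
kn1=P((192,329),.052);kn2=P((473,407),.052)
yb=(s2-noz)[:2]; yb/=np.linalg.norm(yb); xb=np.array([yb[1],-yb[0]])
for n,p in dict(noz=noz,seat=seat,s2=s2,piv=piv,pin=pin,kn1=kn1,kn2=kn2).items():
    d=(p-seat)[:2]; print(n,p.round(4),"bar:",(d@xb).round(4),(d@yb).round(4))
print("yaw yb",np.degrees(np.arctan2(yb[1],yb[0])), yb,xb)
# tool x = yb, look pose
def q(xd):
    x=np.r_[xd,0];z=np.array([0,0,-1.]);y=np.cross(z,x); r=Ro.from_matrix(np.c_[x,y,z]).as_quat(); return r[[3,0,1,2]]
for nm,d in dict(yb=yb,mxb=-xb,xb=xb,myb=-yb).items():
    for nm2,p in dict(noz=noz[:2]-.06*yb,seat=seat[:2]-.05*yb,end=seat[:2]+.084*xb-.02*yb).items(): print(nm,nm2,(lambda j: None if j is None else j.round(2))(ctrl.ik(np.r_[p,.05],q(d))))
E
```

```text
noz [ 0.5209 -0.1051  0.048 ] bar: 0.0002 -0.0941
seat [ 0.5457 -0.0143  0.036 ] bar: 0.0 0.0
s2 [0.5725 0.0819 0.042 ] bar: 0.0002 0.0999
piv [ 0.588  -0.0271  0.05  ] bar: 0.0442 -0.001
pin [ 0.585  -0.0653  0.065 ] bar: 0.0514 -0.0387
kn1 [0.5315 0.1225 0.052 ] bar: -0.0501 0.1281
kn2 [ 0.4644 -0.1218  0.052 ] bar: -0.0498 -0.1252
yaw yb 74.56637311556392 [0.2661219  0.96393938] [ 0.96393938 -0.2661219 ]
yb noz [ 0.1   0.6   0.25  1.97 -0.25  0.6   0.25]
yb seat [-0.09  0.6   0.24  1.96 -0.24  0.61  0.04]
yb end [-0.12  0.71  0.28  1.72 -0.27  0.76  0.03]
mxb noz [ 0.29  0.58 -0.03  1.97  0.03  0.59  1.53]
mxb seat [ 0.16  0.59 -0.13  1.95  0.13  0.61  1.25]
mxb end [ 0.13  0.69 -0.13  1.71  0.13  0.75  1.24]
xb noz [-0.04  0.63  0.48  1.97 -0.47  0.64 -1.1 ]
xb seat [-0.22  0.63  0.45  1.96 -0.44  0.64 -1.33]
xb end [-0.26  0.75  0.54  1.72 -0.5   0.81 -1.33]
myb noz [ 0.56  0.61 -0.45  1.97  0.42  0.66  2.71]
myb seat [ 0.4   0.63 -0.51  1.95  0.47  0.68  2.47]
myb end [ 0.37  0.73 -0.54  1.71  0.48  0.83  2.49]
```

```bash
cat >> h.py <<'E'
yb=np.array([0.2661,0.9639]); xb=np.array([yb[1],-yb[0]])
seat=np.array([.5457,-.0143]); noz=np.array([.5209,-.1051])
B=lambda x,y,z: np.r_[seat+x*xb+y*yb,z]   # bar coords rel. to seat
def q(xd):
    x=np.r_[xd,0];z=np.array([0,0,-1.]);y=np.cross(z,x); r=Ro.from_matrix(np.c_[x,y,z]).as_quat(); return r[[3,0,1,2]]
def bar(p): d=np.array(p)[:2]-seat; return np.r_[d@xb,d@yb,p[2]]
E
python3 - <<'E'
from h import *
ctrl.close_gripper(20)
ctrl.movep(B(0,-.155,.15),q(yb)); s=get_state(); print(s["time"],bar(s["tcp_pos"]).round(4),s["contact_force"].round(2))
im,d=vision.grab_frame("wrist"); cv2.imwrite("pics/w1.png",im)
for t in ("nozzle_center","clip"):
    for r in models.recognise("wrist",t): print(t,round(r["p"],2),r["point"],bar(world("wrist",r["point"],z=.056,st=s)).round(4))
ctrl.movel(B(0,-.155,.06),max_speed=.1); s=get_state(); print(s["time"],bar(s["tcp_pos"]).round(4),s["contact_force"].round(2),s["width"])
E
```

```text
4.175 [ 0.0002 -0.1538  0.15  ] [-1.09  0.29 -0.6 ]
nozzle_center 0.94 [90.4, 230.7] [-0.1316 -0.1658  0.056 ]
nozzle_center 0.93 [398.7, 307.2] [ 0.0841 -0.2259  0.056 ]
nozzle_center 0.71 [148.2, 320.1] [-0.1006 -0.2373  0.056 ]
nozzle_center 0.64 [285.2, 116.3] [ 0.0007 -0.0898  0.056 ]
clip 0.8 [376.4, 17.4] [ 0.0523 -0.0352  0.056 ]
5.375 [ 0.0004 -0.1551  0.0605] [ 0.31 -0.4   0.25] 1.8769533814722907e-05
```

View pics/w1.png

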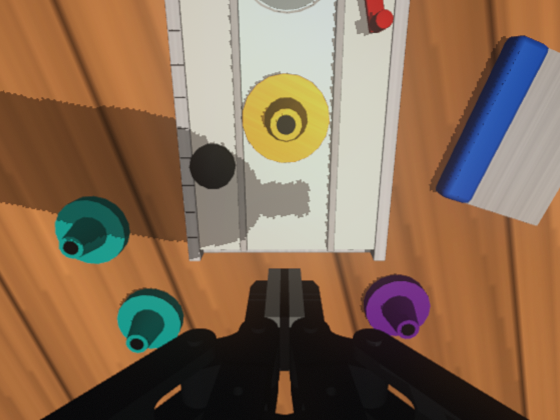

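Close up, the loose nozzle is at (286,117) between the lips with the clip pin at (384,18). The seat's edge shows at the top of the picture and the pusher is centred behind the nozzle.

```bash
cat >> h.py <<'E'
def fy(base=0,n=4,dirv=yb):
    f=[]
    for _ in range(n): f.append(get_state()["contact_force"][:2]@dirv); ctrl.pause(.01)
    return np.mean(f)-base
E
python3 - <<'E'
from h import *
ctrl.movel(B(0,-.150,.039),max_speed=.06); ctrl.pause(.2); b=fy(0,8); print("base",b,bar(get_state()["tcp_pos"]).round(4))
y=-.150; t0=get_state()["time"]; log=[]
while y<-.060:
    y+=.006; ctrl.movel(B(0,y,.039),max_speed=.03); f=fy(b); s=get_state(); log.append((round(s["time"],2),round(bar(s["tcp_pos"])[1]*1e3,1),round(f,2)))
    if f<-5: break
print(log, s["tcp_pos"][2])
im,d=vision.grab_frame("wrist"); cv2.imwrite("pics/w2.png",im)
for r in models.recognise("wrist","nozzle_center"): print(round(r["p"],2),r["point"],bar(world("wrist",r["point"],z=.056,st=s)).round(4))
E
```

```text
base -0.07196445102201442 [ 0.0002 -0.1501  0.0392]
[(6.53, np.float64(-143.7), np.float64(-0.29)), (6.92, np.float64(-137.8), np.float64(0.13)), (7.3, np.float64(-131.8), np.float64(0.24)), (7.68, np.float64(-125.6), np.float64(-0.51)), (8.07, np.float64(-119.6), np.float64(0.22)), (8.45, np.float64(-113.6), np.float64(0.35)), (8.83, np.float64(-107.5), np.float64(0.09)), (9.22, np.float64(-101.6), np.float64(0.04)), (9.6, np.float64(-95.6), np.float64(0.25)), (9.98, np.float64(-89.6), np.float64(-0.22)), (10.37, np.float64(-83.6), np.float64(0.4)), (10.75, np.float64(-77.6), np.float64(0.16)), (11.13, np.float64(-71.6), np.float64(0.23)), (11.52, np.float64(-65.6), np.float64(0.61)), (11.9, np.float64(-59.6), np.float64(0.65))] 0.03896815414658278
0.71 [288.1, 199.5] [ 0.0013 -0.0143  0.056 ]
0.68 [27.0, 409.7] [-0.1117 -0.1098  0.056 ]
```

View pics/w2.png

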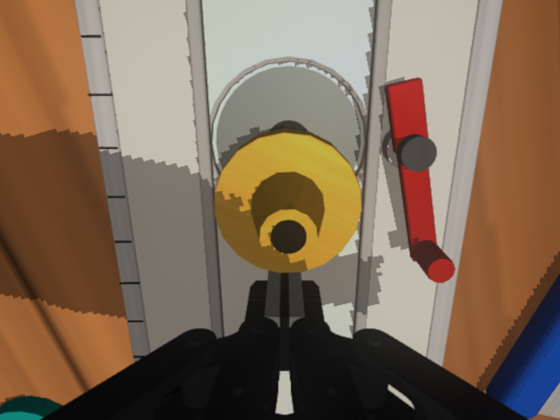

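The nozzle is being pushed straight, with its flange centre at (288,200), just overlapping the empty seat at (290,140). The clip is untouched.

```bash
python3 - <<'E'
from h import *
y=-.060; log=[]
while y<-.033:
    y+=.001; ctrl.movel(B(0,y,.039),max_speed=.015); f=fy(-.07); s=get_state(); log.append((round(bar(s["tcp_pos"])[1]*1e3,1),round(f,1),round(s["contact_force"][2],1)))
    if f<-6: break
print(*[tuple(map(float,l)) for l in log], s["time"])
im,d=vision.grab_frame("wrist"); cv2.imwrite("pics/w3.png",im); np.save("pics/w3d.npy",d)
for r in models.recognise("wrist","nozzle_center"): print(round(r["p"],2),r["point"],bar(world("wrist",r["point"],z=.05,st=s)).round(4))
E
```

```text
(-59.1, -0.5, 0.7) (-58.2, -1.7, 0.1) (-57.0, -1.8, -0.2) (-55.9, -1.7, 0.8) (-54.9, -1.3, 0.5) (-53.9, -1.6, 0.3) (-52.9, -1.9, 0.4) (-51.9, -2.3, 0.4) (-50.9, -1.9, 1.4) (-49.9, -1.8, 1.0) (-48.5, 0.1, 0.5) (-47.5, -0.0, 0.0) (-46.9, -0.1, -0.1) (-46.1, -0.5, -0.2) (-44.9, -0.8, -0.2) (-43.7, -0.1, 0.9) (-42.9, -0.2, -0.8) (-42.0, -0.2, -0.2) (-40.9, -0.6, 0.2) (-39.8, -0.1, -0.0) (-39.2, -1.3, 1.6) (-38.1, -2.3, 1.9) (-37.0, -2.5, 1.6) (-35.9, -2.3, 0.6) (-34.9, -2.3, 0.7) (-34.5, -4.9, 2.8) (-34.3, -6.8, 2.9) 19.65
0.73 [284.5, 198.6] [0.0002 0.0095 0.05  ]
```

View pics/w3.png

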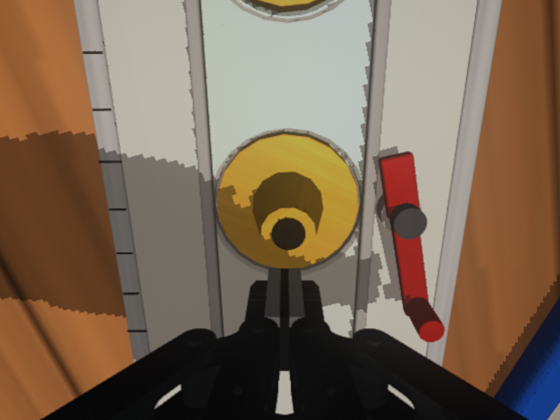

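The force log shows the drop at about −48 mm and the wall stop at −34.5 mm. In the picture the flange fills the seat at (288,200) and the clip is still open, with its pivot at (408,222) and pin at (430,330). Next I back off, check flatness from the depth image, and move to the clip.

```bash
cat >> h.py <<'E'
piv=np.array([.0440,0.]) 
def pose(th,gap,z,piv=piv,r=.040,off=.016):
    t=np.array([np.cos(th),-np.sin(th)]); n=np.array([np.sin(th),np.cos(th)])
    p=piv+r*t-(off+gap)*n; d=n[0]*xb+n[1]*yb
    return B(p[0],p[1],z),q(d),d
E
python3 - <<'E'
from h import *
s=get_state(); d=np.load("pics/w3d.npy")
pv=bar(world("wrist",(408,222),z=.055,st=s)); pn=bar(world("wrist",(430,330),z=.065,st=s)); print("piv",pv.round(4),"pin",pn.round(4))
ctrl.movel(B(0,-.055,.039),max_speed=.05)
ctrl.movel(B(0,-.065,.10),max_speed=.12)
s=get_state(); im,d=vision.grab_frame("wrist"); cv2.imwrite("pics/w4.png",im)
m=[r for r in models.masks_of("wrist","nozzle_center")]
for r in m:
    v,u=np.nonzero(r["mask"]); ok=d[v,u]>0; v,u=v[ok],u[ok]
    W=np.array([bar(world("wrist",(a,b),depth=d[b,a],st=s)) for a,b in list(zip(u,v))[::7]])
    k=(W[:,2]<.055)&(np.hypot(*(W[:,:2]-np.median(W[:,:2],0)).T)<.035)
    A=np.c_[W[k,:2]-np.median(W[:,:2],0),np.ones(k.sum())]; print(round(r["p"],2),np.median(W,0).round(4),"plane slope,z:",np.linalg.lstsq(A,W[k,2],rcond=None)[0].round(4))
def zz(x,y): 
    pass
for r in models.recognise("wrist","clip"): print("clip",r)
p,qq,_=pose(1.38,.009,.10); ctrl.movep(p,qq); s=get_state(); print(s["time"],bar(s["tcp_pos"]).round(4))
im,d=vision.grab_frame("wrist"); cv2.imwrite("pics/w5.png",im)
E
```

```text
piv [0.0449 0.0021 0.055 ] pin [ 0.0541 -0.0369  0.065 ]
0.98 [0.0013 0.0068 0.0429] plane slope,z: [-0.0076  0.0046  0.043 ]
0.69 [-0.1511 -0.1758  0.0129] plane slope,z: [-0.1704 -0.4567  0.0182]
clip {'point': [377.0, 130.5], 'p': 0.92}
22.1833 [ 0.0267 -0.0441  0.0996]
```

View pics/w4.png

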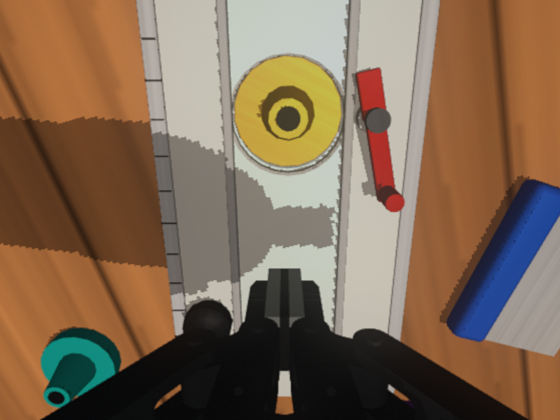

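View pics/w5.png

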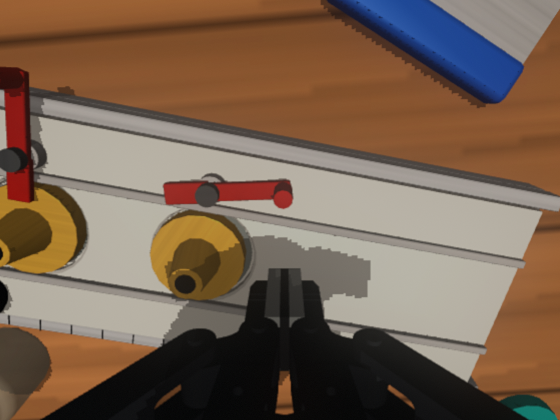

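Seated and level: the fitted flange top is 43 mm with slope under 0.01. The second picture shows the pin at (283,198) ahead of the pusher, so I can start closing the clip.

```bash
sed -i 's/^piv=.*/piv=np.array([.0445,.0015])/' h.py; python3 - <<'E'
from h import *
Z=.052
p,qq,dv=pose(1.36,.009,Z); ctrl.movel(p,qq,max_speed=.06); ctrl.pause(.2); s=get_state(); b=s["contact_force"].copy(); print("base",b.round(2),bar(s["tcp_pos"]).round(4))
for g in (.005,.002,0): p,qq,dv=pose(1.36,g,Z); ctrl.movel(p,qq,max_speed=.03)
th=1.36; log=[]
while th>-.0:
    th-=.08 if th>.35 else .03
    p,qq,dv=pose(th,0,Z); ctrl.movel(p,qq,max_speed=.03 if th>.35 else .015)
    f=np.mean([get_state()["contact_force"] for _ in [ctrl.pause(.01) or 0 for _ in range(1)]],0)
    f=fy(0,3,dv)-b[:2]@dv; log.append((round(th,2),round(float(f),1)))
    if f<-5: break
s=get_state(); print(log,s["time"])
im,d=vision.grab_frame("wrist"); cv2.imwrite("pics/w6.png",im)
E
```

```text
base [ 0.09 -0.19 -0.4 ] [ 0.0286 -0.0428  0.0524]
[(1.28, -0.1), (1.2, -1.4), (1.12, -0.4), (1.04, -1.6), (0.96, -0.9), (0.88, -0.7), (0.8, -1.1), (0.72, -0.9), (0.64, -0.4), (0.56, -1.0), (0.48, -0.7), (0.4, -1.2), (0.32, -1.4), (0.29, -2.3), (0.26, -1.2), (0.23, -1.5), (0.2, -1.6), (0.17, -1.4), (0.14, -1.5), (0.11, -1.0), (0.08, -1.3), (0.05, -1.9), (0.02, -1.4), (-0.01, -3.0)] 31.3
```

View pics/w6.png

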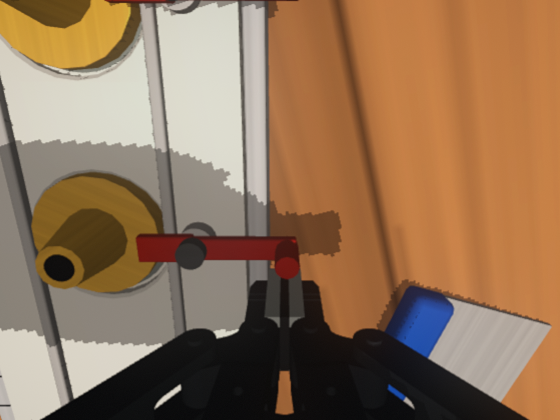

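The clip arm is now over the flange, with its tip at (150,248) and the pin at (287,262), and the force has just started to rise. I'll continue in finer steps to the stop.

```bash
python3 - <<'E'
from h import *
Z=.052; b=np.array([.09,-.19]); th=-.01; log=[]
while th>-.22:
    p,qq,dv=pose(th,0,Z); ctrl.movel(p,qq,max_speed=.01)
    f=fy(0,4,dv)-b@dv; log.append((round(th,3),round(float(f),1),round(float(bar(get_state()["tcp_pos"])[1]*1e3),1)))
    if f<-5: break
    th-=.012
print(log)
for g in (.004,.03): p,qq,dv=pose(th,g,Z); ctrl.movel(p,qq,max_speed=.05)
p[2]=.13; ctrl.movel(p,max_speed=.15); s=get_state(); print(s["time"],s["contact_force"].round(2))
im,d=vision.grab_frame("wrist"); cv2.imwrite("pics/w7.png",im)
ctrl.movep(B(.03,-.15,.2),q(yb)); s=get_state(); print(s["time"])
im,d=vision.grab_frame("top")
o=cv2.resize(im[90:330,150:430],None,fx=2.5,fy=2.5,interpolation=cv2.INTER_CUBIC); cv2.imwrite("pics/t2.png",o)
for t in ("nozzle_center","clip","jar_center","mould_center","scraper_center"):
    for r in models.recognise("top",t)[:4]: print(t,round(r["p"],2),np.round(r["point"],1))
E
```

```text
[(-0.01, -3.8, -14.4), (-0.022, -4.9, -14.4), (-0.034, -5.9, -14.4)]
33.7833 [0.55 0.13 0.27]
34.45
nozzle_center 0.98 [352.3 302.3]
nozzle_center 0.86 [286.9 215.2]
nozzle_center 0.48 [384.8 297.4]
clip 0.74 [295.4 188.8]
jar_center 0.85 [214.5 253.7]
jar_center 0.26 [357.3 156.3]
mould_center 0.72 [221.2 108.7]
mould_center 0.39 [212.6 194.4]
scraper_center 0.78 [356.3 155.3]
```

View pics/w7.png

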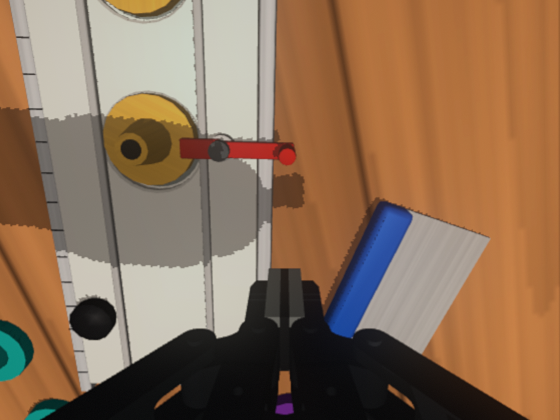

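View pics/t2.png

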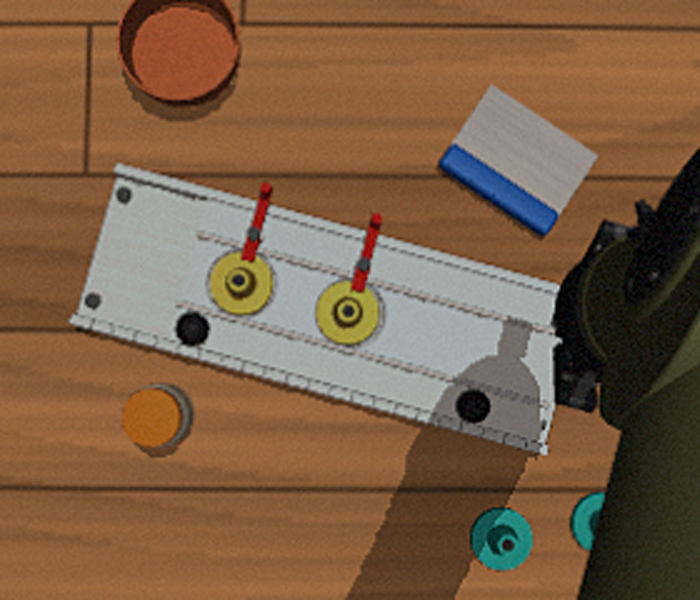

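The nozzle is seated at (348,312) in the crop and its clip lies parallel to the other shut clip. The jar, mould and scraper are at their original pixels and the arm is clear of everything.

```bash
python3 -c "
from h import *
print(get_state()['contact_force']); print(ticket.close_job())"
```

```text
[ 0.35140993 -0.06449127 -0.27873982]
the job is handed in; nothing more can be done
None
```

The nozzle is back in its seat with the red clip shut over its flange, and I handed the job in at about 34.5 s of the 64 s allowed.

- **Nozzle:** I pushed it along the plate with the closed fingertips at about 2 N. It dropped into the seat and I eased off at 6.8 N when it met the far wall. The depth image put the flange top at about 43 mm (42 expected), with almost no tilt.
- **Clip:** I swung it by its tail pin at about 1–2 N. The pin stopped moving while the force rose to 5.9 N, so I backed off there.
- **Last look:** The clip lies parallel to the neighbouring shut clip. The jar, mould and scraper sit where they were in the first picture. The arm was clear of everything, with a force reading of about 0.5 N, which is sensor noise.
- **Disagreements:** The pivot measured from the wrist camera was about 2 mm off along the bar from the top camera's value, and I used a value in between. Some low-confidence network detections were false and I ignored them. No checks failed.

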